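Shut and bolt the acrylic door of the mate shelf

ROBOT

A 6-joint arm with a two-finger parallel gripper is mounted at the origin on the work surface. World frame = base frame: x ahead of the robot, y to its left, z up, the work surface at z = 0. Lengths are in m, angles in rad, forces in N, time in s.
With the tool pointing down it reaches from about 0.375 to 0.975 m from the base axis. Payload 3.8 kg.
Tool frame: the origin (TCP) lies midway between the tips of the shut fingers; the grasp point (between the pads) lies 19 mm behind it; z points along the fingers, y is the line along which they close (so a half turn about z gives the same grasp; the last joint's range is limited). The gripper opens to 85 mm and grips with 20 to 120 N. Pads are 22 mm wide; open, the fingers measure 114 mm over their backs; the gripper's body (76 mm by 85 mm) begins 54 mm behind the grasp point. The pads swing forward as they close: fully open they stand 13 mm farther back than shut.
Start: joints at [1.183, 0.264, 1.604, -0, 1.274, -0.037], TCP at [0.232, 0.634, 0.231] pointing down, gripper open.
Joint ranges: [-2.63, 2.63], [-0.94, 2.18], [0.31, 2.57], [-1.31, 4.45], [0, 2.66], [-2.55, 2.55]. Speed limits (rad/s): [2.57, 2.57, 3.14, 3.14, 3.14, 3.14].

INTERFACE

Orientations are given as a rotation vector (axis times angle).
In Python, from workcell import sensors, viewer, job gives the robot as it stands.
- The arm moves only by the shell command python3 -m inch 'ROWS' [FORCE]. ROWS is JSON, one flat list of numbers, 7 for each row, row after row: the shift along the tool's x, y, z in mm, then the turn, a rotation vector about the tool's x, y, z in degrees, then the finger opening in mm, from 0 to 85.4. A call has exactly 8 rows; each row shifts and turns the commanded pose from where the row before left it, along the tool's axes as they then stand; what a row does not reach is not made up. A row lasts 1/10 s, in which the tool goes at most 50 mm and 8.59 degrees, less where a joint would pass 70% of its speed; a pose out of reach is approached as far as the arm can. A call is refused whole if a number of a shift passes 50 or a number of a turn 8.59, either way. A call with a gripper value outside its range is refused whole. The fingers move at their own pace and stop on an object; FORCE is the grip in N (left out, the last holds). Time passes only in rows, so rows that do not move let the fingers close, or fill a call up. It gives the time, the measured TCP pose, the force, the opening and the grip force at its end, in the units of the state.
- sensors.read_state(): the state, without advancing time (a new reading comes with each control period).
- viewer.read_camera(name): name is "scene" or "top" or "wrist"; returns the picture (480x640x3 uint8, red, green, blue); there is no depth.
- viewer.camera_params(name): a dict with "K" (3x3 intrinsics, pixels), "world_to_cam" (4x4, takes a point from world to camera coordinates). Camera axes: x right, y down, z forward; pixel columns grow to the right and rows downward; lengths in m; the calibration is good to about 2 mm. A picture is of the moment at which its call begins: read the wrist's pose just before it. camera_params takes no time and is no camera call; for the wrist camera it gives the pose at the moment of the call.
- job.finish_job(): hands the job in; it is judged then, once.
The state is a dict: "time": time; "q": joint angles; "joint_vel": joint speeds; "joint_torque": joint torques, N m; "tool_pos": TCP position; "tcp_rot": TCP orientation; "wrist_force": force on the tool from outside, world axes, zero at the start; "torque": the same for the moment, N m; "width": opening from 0.0 (shut) to 1.0 (fully open); "grip_force": force on a finger pad.
Only numpy, scipy, OpenCV 4.12 (cv2) and the standard library are available. Lean on these libraries where they do the work, as an engineer would, in place of code of your own. Each camera call takes 0.05 s, during which the arm holds its last target. There are 200 camera calls.

TASK

Push the acrylic door of the shelf unit shut, then bolt it: hold the lock button on the little carriage down with a fingertip while you slide the carriage to its end stop, so that its rod passes through the staple on the door. Then let the button spring back up and take the hand away. Only press and push; lift and carry nothing, and leave the other things where they stand.

Things in the scene. Friction and masses are not known exactly. Their poses are not given: they have to be found in the camera images.
- shelf_unit: Wooden shelf unit fixed to the table, 240 deep (x) by 440 wide (y), flat deck 160 mm high. Origin: centre of its underside; its x points from its front to its back, z up; front face with the door at its x = -120. A raised tier, top 225 mm high, stands on the rear deck (its x from 35). A carriage track, 60 wide, 5 thick, lies along y on the deck (its x -115 to -55, its y -23 to 133).
- door (a joint): Angle of the clear acrylic door on the unit's front: 0 shut (firm stop), growing as the free edge swings out to the robot; starts at 0.15 to 0.32 rad. 240 wide, 8 thick, 28 to 160 mm above the table, with aluminium trim on top and free edge. Upright hinge at the unit's x = -120, y = 130; free edge at y = -110 when shut. Turns with under 1 N at the free edge, stays where left.
- door_push (a point): Point on the door's outer face, 25 mm in from the free edge, 27 mm below the door's top: a good place to push. With the door shut it lies at x = -131, y = -85, z = 133 in the unit's frame. It turns with the door; its own x points into the door.
- staple (a point): Centre of the steel staple on the door, a square loop (opening 22 wide, 20 high; 16 long along y) that an arm carries back over the deck. With the door shut it is in line with the rod, at the unit's x = -85, y = -85, z = 174; its top is 188 mm above the table.
- carriage (a joint): Travel (m) of the grey carriage, 50 wide by 75 long, on the track: starts at 0 to 0.0015, end stop 0.060, growing towards the unit's -y (to the staple). Slides with about 1.2 N, but teeth every 12 mm lock it unless the button is held down over 4 mm; let up on the way, the button locks in the next gap; at the end stop it springs up in the last gap. Stays put when released.
- button_top (a point): Centre of the flat top of the lock button, a dark plate 38 (unit's x) by 44 (unit's y) in the carriage's top, moving with both. At rest 193 mm above the table, 9 above the carriage body. 27 mm from this point along the unit's -y is the face of a ridge of the carriage, 44 wide, 8 thick, 17 mm higher than the resting button: a finger pressing the button can push against it.
- lock_button (a joint): How far the lock button is pressed, m: 0 up, 0.007 fully down. A spring pushes it up with 2.5 N at rest, 6 N fully down.
- bolt_tip (a point): Tip of the steel rod, 10 mm thick, that runs from the carriage towards the staple and moves with the carriage. It starts 40 mm short of the staple's centre and ends 20 mm beyond it.
- mate_cup: Black ceramic mate cup, 72 across, 75 tall, standing on the deck. Origin: centre of its underside. Leave it.
- canister: White plastic canister with a screw cap, 60 across, 88 tall, standing on the deck; it and the cup may have changed places. Origin: centre of its underside. Leave it.
- bombilla: Silver drinking straw, about 180 long and 7 thick, lying on the deck behind the track. Origin: under its middle; its own x runs along it. Leave it.
- coaster: Round cork coaster, 84 across, 6 thick, lying on the deck near the front corner beyond the staple. Origin: centre of its underside. Leave it.
- thermos: Steel vacuum flask, 84 across, 260 tall, standing on the table to the left. Origin: centre of its underside. Leave it.
- sugar_bowl: White bowl, 100 across, 55 tall, on the table to the right. Origin: centre of its underside. Leave it.
- mug: Terracotta mug, 80 across, 90 tall, on the table to the right. Origin: centre of its underside. Leave it.

How it is judged:
On the way, in this order (a step that is already met when the one before it is completed fails the run):
1. the door is pushed shut while the carriage is still at its start (value of joint door below 0.04 rad and value of joint carriage below 0.006 m), for 0.2 s.
2. the lock button is held down by the fingers while the carriage is on its way (value of joint lock_button above 0.003 m and value of joint carriage between 0.012 and 0.052 m and contact force between the fingers and lock_button above 0.5 N), for 0.05 s.
At the end, for the whole second after the job is handed in: The carriage is at its end stop (travel over 56.5 mm of 60) and at rest, with the rod through the staple, the lock button is up again (within 1.5 mm) and the door is shut (under 0.04 rad) (value of joint carriage above 0.0565 m and value of joint lock_button below 0.0015 m and value of joint door below 0.04 rad and velocity of joint carriage between -0.005 and 0.005 m/s); the robot touches nothing.
It fails at once if a bystander is moved by more than 20 mm, or lifted (distance of any of mate_cup, canister, bombilla, coaster, thermos, sugar_bowl, mug from where it was at the start of the episode above 0.02 m).
It fails at once if the cup, the canister or the flask is tipped (angle between any of mate_cup, canister, thermos's own z axis and vertical above 0.4 rad).
It also fails if it takes over 45 s, if anything falls off the work surface, if the arm or the gripper's body presses on something with over 40 N, if the wrist force passes 120 N, or if a joint passes its speed limit or range.

## Working session

There is one attempt and no reset: what is moved stays moved. The work goes in short steps, Python scripts to look and compute and a shell command to move; the robot and the scene stay as the last step left them, time stands still between calls to the robot, and variables do not carry over. Pictures are saved under pics/ and viewed, at most 10 in all, crops included, and the job is handed in when it is done.

```bash
mkdir -p pics
python3 - <<'E'
from workcell import sensors, viewer
import cv2,json
for n in ("scene","top"):
    cv2.imwrite(f"pics/{n}0.png",viewer.read_camera(n)[:,:,::-1])
    p=viewer.camera_params(n);print(n,p["K"],p["world_to_cam"])
s=sensors.read_state();print(s)
E
```

```text
scene [[517.68360317   0.         312.05821435]
 [  0.         517.68360317 242.02448731]
 [  0.           0.           1.        ]] [[ 0.1087202   0.99406511 -0.00380373 -0.05634517]
 [ 0.83919802 -0.09383221 -0.53566986 -0.39068883]
 [-0.53284763  0.05504605 -0.84441893  1.655088  ]
 [ 0.          0.          0.          1.        ]]
top [[603.7596994    0.         324.09066309]
 [  0.         603.7596994  256.48857317]
 [  0.           0.           1.        ]] [[-0.02578211 -0.99964619 -0.00654066  0.01658327]
 [-0.99900843  0.02600212 -0.03613927  0.55218343]
 [ 0.03629656  0.00560243 -0.99932536  1.55597875]
 [ 0.          0.          0.          1.        ]]
{'time': 0.1, 'q': array([ 1.18312717e+00,  2.64705217e-01,  1.60523896e+00,  2.00467832e-05,
        1.27372189e+00, -3.69316066e-02]), 'joint_vel': array([-6.35456870e-05, -2.05653437e-04, -3.84415782e-03, -1.28640289e-04,
       -7.94066505e-04,  2.63634132e-04]), 'joint_torque': array([ 1.17581338e-03, -5.16711581e+01, -3.68588483e+01,  8.96459483e-05,
        6.30605151e-03, -2.07831226e-05]), 'tool_pos': array([0.23168659, 0.63328154, 0.23006725]), 'tcp_rot': array([-0.54804699, -3.09295591,  0.00317698]), 'wrist_force': array([-0.39002702, -0.43901471, -0.46998809]), 'torque': array([-0.02896133,  0.03166316,  0.02263446]), 'grip_force': 0.0, 'width': 1.0007271932490451}
```

View pics/scene0.png

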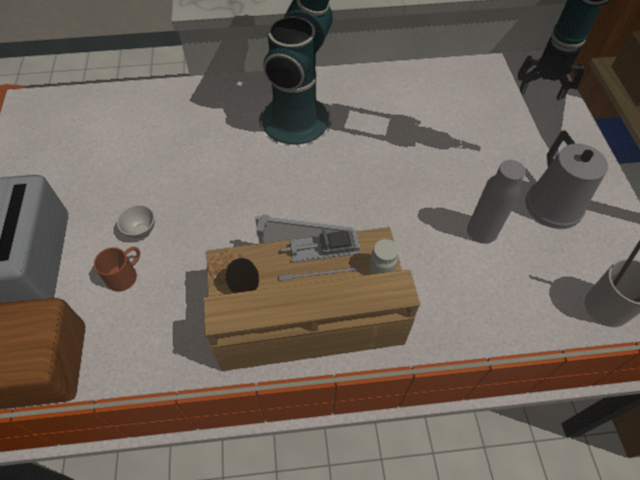

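View pics/top0.png

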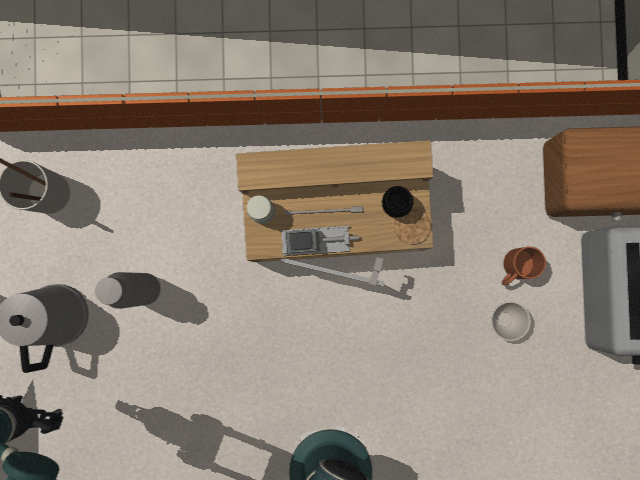

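The top view shows the unit's deck front corners at about (247,261) and (433,247). The carriage is at (303,241), the door trim runs from (283,261) to (383,283), and the thermos top is at (109,291). I'll enlarge it for accurate pixels.

Run:
```python
import cv2
a=cv2.imread("pics/top0.png")[135:300,230:450]
cv2.imwrite("pics/topz.png",cv2.resize(a,(792,594),interpolation=cv2.INTER_CUBIC))
```

```text
(no output)
```

View pics/topz.png

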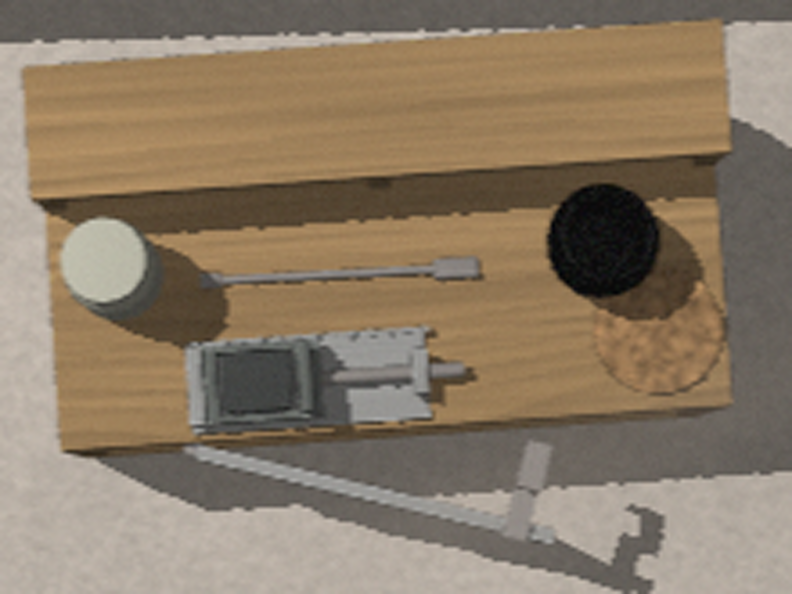

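The zoom (3.6x, offset 230,135) shows these points:
- Deck front corners at (63,451) and (732,403).
- Tier corners at (24,67), (722,20), (31,200) and (730,152).
- Button centre at (257,380).
- Door free edge at (550,535).
- Canister top at (104,262).

```bash
cat > h.py <<'E'
import numpy as np
from scipy.spatial.transform import Rotation as R
from workcell import sensors, viewer
def proj(n,P,cp=None):
    c=cp or viewer.camera_params(n);T=np.array(c["world_to_cam"]);p=(T[:3,:3]@np.atleast_2d(P).T).T+T[:3,3];p=p@np.array(c["K"]).T
    return p[:,:2]/p[:,2:]
def ray(n,uv,z):
    c=viewer.camera_params(n);T=np.array(c["world_to_cam"]);o=-T[:3,:3].T@T[:3,3];d=T[:3,:3].T@np.linalg.inv(c["K"])@[*uv,1]
    return o+d*(z-o[2])/d[2]
def u2w(P,pose):
    x,y,a=pose;P=np.atleast_2d(P);c,s=np.cos(a),np.sin(a)
    return np.c_[x+c*P[:,0]-s*P[:,1],y+s*P[:,0]+c*P[:,1],P[:,2]]
E
python3 - <<'E'
from h import *
from scipy.optimize import least_squares
px=lambda a:np.array(a)/3.6+[230-.36,135-.36]
U=np.array([[-120,220,160],[-120,-220,160],[120,220,225],[120,-220,225],[35,220,225],[35,-220,225]])/1e3
uv=px([[63,451],[732,403],[24,67],[722,20],[31,200],[730,152]])
r=least_squares(lambda p:(proj("top",u2w(U,p))-uv).ravel(),[.55,0,0]);print(r.x,r.fun.round(1))
p=r.x
def w2u(P):
    d=P[:2]-p[:2];c,s=np.cos(p[2]),np.sin(p[2]);return np.array([c*d[0]+s*d[1],-s*d[0]+c*d[1]])*1e3
b=ray("top",px([257,380]),.193);print("button",b,w2u(b), "expected x -85")
e=ray("top",px([550,535]),.16);print("edge",e,w2u(e))
h=ray("top",px([190,447]),.16);print("hinge",w2u(h))
print("staple end",w2u(ray("top",px([540,445]),.188)),"canister",w2u(ray("top",px([104,262]),.248)))
print("rod tip",w2u(ray("top",px([468,371]),.174)))
np.save("pose.npy",p)
E
```

```text
[ 0.67263517 -0.03052494  0.04289526] [-0.8  0.2  0.5  0.6 -0.7 -0.2  0.3 -0.8 -0.3  0.3  0.9  0. ]
button [0.58453572 0.05315754 0.193     ] [-84.42993688  87.38340247] expected x -85
edge [ 0.48078542 -0.13339082  0.16      ] [-196.08437967  -94.54433555]
hinge [-122.86477108  135.2248803 ]
staple end [-138.02057886  -89.82326632] canister [ -9.28122321 173.90661236]
rod tip [-86.77282185 -48.14957775]
```

```bash
cat >> h.py <<'E'
def show():
    p=np.load("pose.npy");s=sensors.read_state();d=s["tool_pos"][:2]-p[:2];c,sn=np.cos(p[2]),np.sin(p[2])
    M=R.from_rotvec(s["tcp_rot"]).as_matrix();U=R.from_euler("z",p[2]).as_matrix().T@M
    print("t",round(s["time"],2),"unit xyz mm",((c*d[0]+sn*d[1])*1e3).round(1),((c*d[1]-sn*d[0])*1e3).round(1),(s["tool_pos"][2]*1e3).round(1),"F",s["wrist_force"].round(1),"w",round(s["width"],2))
    print("yaw err deg",np.degrees(np.arctan2(-U[0,1],U[1,1])).round(2),"toolz",M[:,2].round(3))
E
python3 -c "
from h import *
print('thermos',ray('top',(110,291),.26))"
python3 -m inch '[0,0,-40,0,0,-7.5,0, 0,0,-40,0,0,-7.5,0, 0,0,-30,0,0,-7.5,0, 0,-50,0,0,0,0,0, 0,-50,0,0,0,0,0, 0,-50,0,0,0,0,0, 0,-50,0,0,0,0,0, 0,-50,0,0,0,0,0]'
python3 -c "
from h import *
show()"
```

```text
thermos [0.48023261 0.46939158 0.26      ]
time: 0.9
tool_pos: [0.242, 0.382, 0.3406]
tcp_rot: [0.067, -3.141, 0.002]
wrist_force: [1.0, 0.2, 1.2]
width: -0.002
grip_force: 0.0
t 0.9 unit xyz mm -412.6 430.6 340.6 F [1.  0.2 1.2] w -0.0
yaw err deg -0.02 toolz [-0.    -0.001 -1.   ]
```

```bash
python3 -m inch '[-35,-35,0,0,0,0,0, -35,-35,0,0,0,0,0, -35,-35,0,0,0,0,0, -25,-43,0,0,0,0,0, -20,-45,0,0,0,0,0, -12,-48,0,0,0,0,0, -10,-48,0,0,0,0,0, 0,-50,0,0,0,0,0]'
python3 -m inch '[0,-50,-0,0,0,0,0, 0,-50,0,0,0,0,0, 0,-45,20,0,0,0,0, 0,-30,40,0,0,0,0, 0,0,40,0,0,0,0, 0,0,40,0,0,0,0, 0,0,30,0,0,0,0, 0,0,0,0,0,0,0]'
python3 - <<'E'
from h import *
import cv2
show()
cv2.imwrite("pics/top1.png",cv2.resize(viewer.read_camera("top")[180:330,230:430,::-1],(800,600)))
E
```

```text
time: 1.7
tool_pos: [0.4289, 0.0506, 0.3407]
tcp_rot: [0.066, -3.141, 0.0]
wrist_force: [1.2, -0.7, -1.0]
width: -0.005
grip_force: 0.0
time: 2.5
tool_pos: [0.4314, -0.121, 0.166]
tcp_rot: [0.065, -3.131, -0.006]
wrist_force: [-1.5, 0.9, -0.6]
width: 0.001
grip_force: 0.0
t 2.5 unit xyz mm -244.9 -80.0 166.0 F [-1.5  0.9 -0.6] w 0.0
yaw err deg -0.09 toolz [-0.01   0.004 -1.   ]
```

View pics/top1.png

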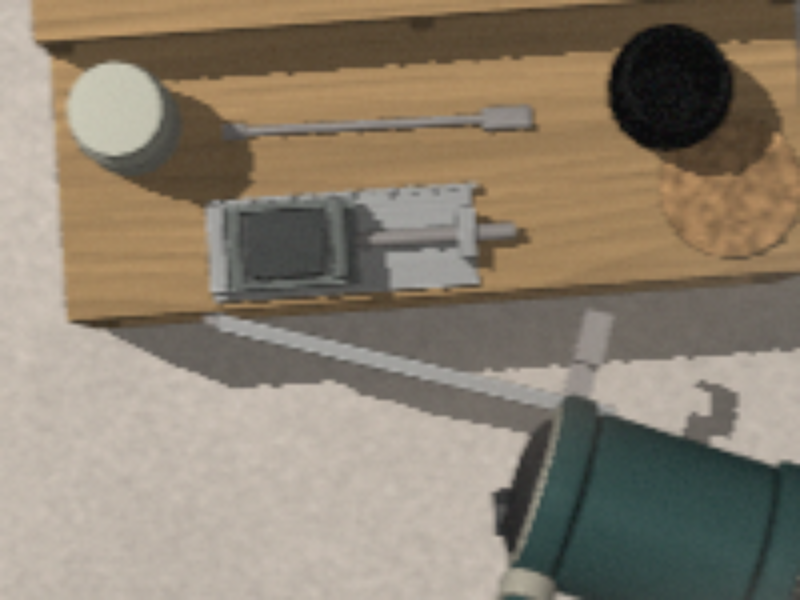

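The arm's forearm hides the door edge, but the door is untouched and the hand is in front of it. Next I lower and push.

```bash
python3 -m inch '[0,0,18,0,0,0,0, 0,0,18,0,0,0,0, -14,0,0,0,0,0,0, -14,0,0,0,0,0,0, -14,0,0,0,0,0,0, -14,0,0,0,0,0,0, -12,0,0,0,0,0,0, -10,0,0,0,0,0,0]'
python3 -c "
from h import *
show()"
python3 -m inch '[-5,0,0,0,0,0,0, -5,0,0,0,0,0,0, -4,0,0,0,0,0,0, -3,0,0,0,0,0,0, -2,0,0,0,0,0,0, -1,0,0,0,0,0,0, 0,0,0,0,0,0,0, 0,0,0,0,0,0,0]'
python3 -c "
from h import *
show()"
```

```text
time: 3.35
tool_pos: [0.5155, -0.1189, 0.1357]
tcp_rot: [-0.066, 3.14, -0.0]
wrist_force: [-0.6, 0.3, 1.1]
width: 0.001
grip_force: 0.1
t 3.35 unit xyz mm -160.8 -81.6 135.7 F [-0.6  0.3  1.1] w 0.0
yaw err deg -0.04 toolz [ 0.001 -0.    -1.   ]
time: 4.15
tool_pos: [0.5326, -0.1182, 0.1351]
tcp_rot: [0.066, -3.139, -0.0]
wrist_force: [-6.1, 0.3, 2.1]
width: -0.003
grip_force: 2.7
t 4.15 unit xyz mm -143.6 -81.6 135.1 F [-6.1  0.3  2.1] w -0.0
yaw err deg -0.06 toolz [-0.002  0.    -1.   ]
```

```bash
python3 -m inch '[-1,0,0,0,0,0,0, 0,0,0,0,0,0,0, 5,0,0,0,0,0,0, 10,0,0,0,0,0,0, 17,0,0,0,0,0,0, 0,0,-40,0,0,0,0, 0,0,-40,0,0,0,0, 0,10,-30,0,0,0,0]'
python3 -m inch '[-10,40,0,0,0,0,0, -20,40,0,0,0,0,0, -30,40,0,0,0,0,0, -30,30,0,0,0,0,0, 0,0,0,0,0,0,0, 0,0,0,0,0,0,0, 0,0,0,0,0,0,0, 0,0,0,0,0,0,0]'
python3 - <<'E'
from h import *
import cv2
show()
s=viewer.read_camera("scene")[210:330,240:440,::-1]
c=viewer.camera_params("wrist");w=viewer.read_camera("wrist")[:,:,::-1]
cv2.imwrite("pics/wr.png",w);cv2.imwrite("pics/sc1.png",cv2.resize(s,(800,480)))
E
```

```text
time: 4.95
tool_pos: [0.5028, -0.1102, 0.2478]
tcp_rot: [-0.064, 3.137, -0.002]
wrist_force: [-0.1, 0.1, 1.5]
width: -0.004
grip_force: 0.0
time: 5.75
tool_pos: [0.5853, 0.0432, 0.2453]
tcp_rot: [-0.064, 3.141, -0.0]
wrist_force: [-0.1, 0.1, 0.5]
width: -0.0
grip_force: 0.0
t 5.75 unit xyz mm -84.1 77.4 245.3 F [-0.1  0.1  0.5] w -0.0
yaw err deg -0.13 toolz [ 0. -0. -1.]
```

View pics/wr.png

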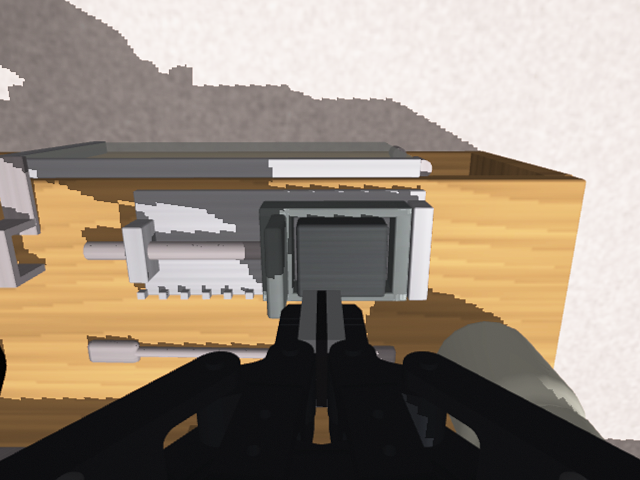

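View pics/sc1.png

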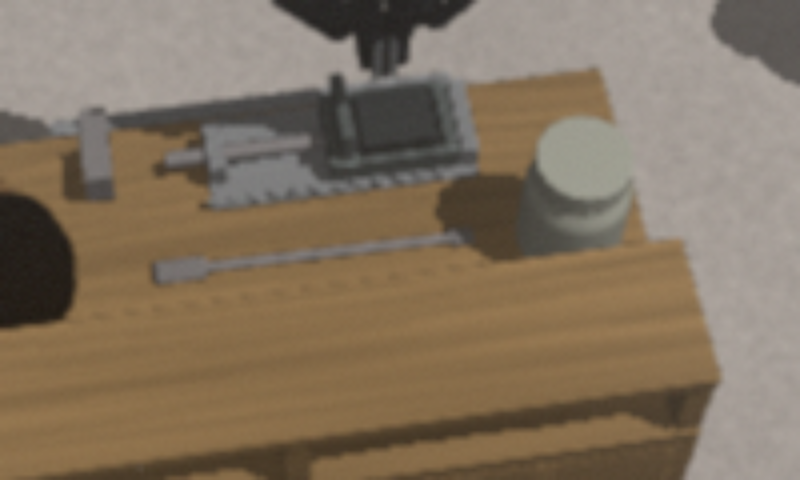

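The door is shut: its trim lies along the front edge and the staple is in line with the rod. The wrist view shows the button at u 297–388, v 218–295, the ridge at u 265–285 and the fingertips at about (322,292). I'll compute the button in this view.

Run:
```python
from h import *
p=np.load("pose.npy")
def w2u(P):
    d=P[:2]-p[:2];c,s=np.cos(p[2]),np.sin(p[2]);return (np.array([c*d[0]+s*d[1],-s*d[0]+c*d[1]])*1e3).round(1)
for n,uv,z in [("btnL",(297,255),.193),("btnR",(388,255),.193),("btn front",(342,218),.193),("btn back",(342,295),.193),("ridge face top",(285,240),.21),("rod tip",(85,250),.174)]: print(n,w2u(ray("wrist",uv,z)))
print(proj("wrist",sensors.read_state()["tool_pos"]))
```

```text
btnL [-88.7  66.6]
btnR [-88.6 110.7]
btn front [-107.1   88.2]
btn back [-67.6  88.7]
ridge face top [-101.6   62.5]
rod tip [-85.  -46.5]
[[318.57415061 314.07768637]]
```

```bash
python3 -m inch '[2,2,15,0,0,0,0, 0,0,15,0,0,0,0, 0,0,10,0,0,0,0, 0,0,8,0,0,0,0, 0,0,3,0,0,0,0, 0,0,2,0,0,0,0, 0,0,2,0,0,0,0, 0,0,0,0,0,0,0]'
python3 -c "
from h import *
show()"
python3 -m inch '[0,0,1,0,0,0,0, 0,0,1,0,0,0,0, 0,0,1,0,0,0,0, 0,0,0,0,0,0,0, 0,0,0,0,0,0,0, 0,0,0,0,0,0,0, 0,0,0,0,0,0,0, 0,0,0,0,0,0,0]'
python3 -c "
from h import *
show()"
```

```text
time: 6.65
tool_pos: [0.5842, 0.0462, 0.1909]
tcp_rot: [-0.066, 3.14, 0.0]
wrist_force: [-2.2, 0.2, 3.5]
width: 0.001
grip_force: 1.7
t 6.65 unit xyz mm -85.1 80.4 190.9 F [-2.2  0.2  3.5] w 0.0
yaw err deg -0.05 toolz [ 0.001  0.    -1.   ]
time: 7.45
tool_pos: [0.5842, 0.0461, 0.1876]
tcp_rot: [-0.066, 3.14, 0.0]
wrist_force: [-1.7, -0.2, 4.5]
width: -0.002
grip_force: 2.5
t 7.45 unit xyz mm -85.0 80.4 187.6 F [-1.7 -0.2  4.5] w -0.0
yaw err deg -0.06 toolz [ 0.001  0.    -1.   ]
```

```bash
python3 -m inch '[0,0,1,0,0,0,0, 0,0,0,0,0,0,0, 0,-2,0,0,0,0,0, 0,-3,0,0,0,0,0, 0,-3,0,0,0,0,0, 0,-4,0,0,0,0,0, 0,-4,0,0,0,0,0, 0,-4,0,0,0,0,0]'
python3 -c "
from h import *
show()"
python3 -m inch '[0,-4,0,0,0,0,0, 0,-4,0,0,0,0,0, 0,-4,0,0,0,0,0, 0,-4,0,0,0,0,0, 0,-4,0,0,0,0,0, 0,-4,0,0,0,0,0, 0,-4,0,0,0,0,0, 0,0,0,0,0,0,0]'
python3 - <<'E'
from h import *
import cv2
show()
cv2.imwrite("pics/sc2.png",cv2.resize(viewer.read_camera("scene")[210:330,240:440,::-1],(800,480)))
E
```

```text
time: 8.25
tool_pos: [0.585, 0.0264, 0.1867]
tcp_rot: [-0.066, 3.14, 0.001]
wrist_force: [-2.9, 1.4, 5.9]
width: -0.002
grip_force: 2.7
t 8.25 unit xyz mm -85.1 60.7 186.7 F [-2.9  1.4  5.9] w -0.0
yaw err deg -0.06 toolz [ 0.001  0.001 -1.   ]
time: 9.05
tool_pos: [0.5863, -0.0022, 0.1867]
tcp_rot: [-0.065, 3.14, -0.0]
wrist_force: [-1.7, -0.2, 5.3]
width: -0.001
grip_force: 2.7
t 9.05 unit xyz mm -85.1 32.0 186.7 F [-1.7 -0.2  5.3] w -0.0
yaw err deg -0.07 toolz [ 0.001 -0.    -1.   ]
```

View pics/sc2.png

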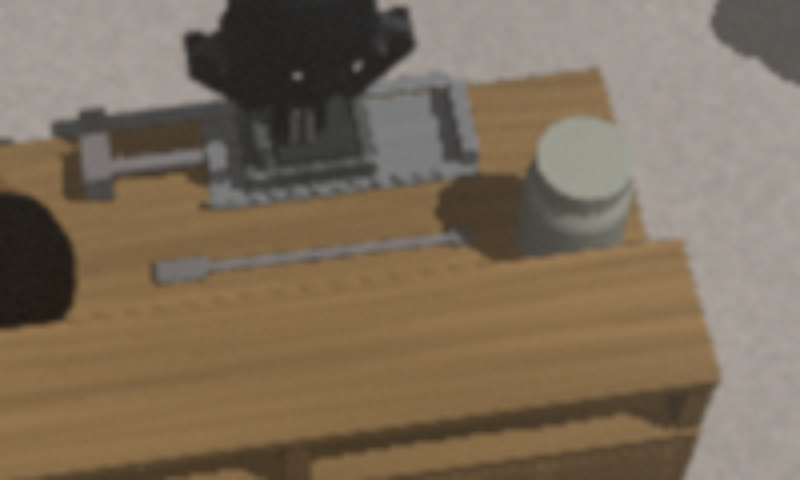

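The carriage travels with the finger and the rod is entering the staple (about (95,160)). I continue to the end stop.

```bash
python3 -m inch '[0,-4,0,0,0,0,0, 0,-4,0,0,0,0,0, 0,-3,0,0,0,0,0, 0,-2,0,0,0,0,0, 0,-2,0,0,0,0,0, 0,-1,0,0,0,0,0, 0,-1,0,0,0,0,0, 0,0,0,0,0,0,0]'
python3 -c "
from h import *
show()"
python3 -m inch '[0,-1,0,0,0,0,0, 0,-1,0,0,0,0,0, 0,-1,0,0,0,0,0, 0,0,0,0,0,0,0, 0,0,0,0,0,0,0, 0,0,0,0,0,0,0, 0,0,0,0,0,0,0, 0,0,0,0,0,0,0]'
python3 -c "
from h import *
show()"
```

```text
time: 9.9
tool_pos: [0.5877, -0.018, 0.187]
tcp_rot: [-0.065, 3.138, 0.002]
wrist_force: [-0.1, 2.6, 5.3]
width: 0.0
grip_force: 2.6
t 9.9 unit xyz mm -84.3 16.1 187.0 F [-0.1  2.6  5.3] w 0.0
yaw err deg -0.07 toolz [ 0.003  0.002 -1.   ]
time: 10.7
tool_pos: [0.5878, -0.0195, 0.187]
tcp_rot: [-0.066, 3.138, 0.006]
wrist_force: [0.2, 6.5, 5.2]
width: -0.003
grip_force: 5.0
t 10.7 unit xyz mm -84.3 14.7 187.0 F [0.2 6.5 5.2] w -0.0
yaw err deg -0.07 toolz [ 0.003  0.004 -1.   ]
```

```bash
python3 -m inch '[0,-1,0,0,0,0,0, 0,-1,0,0,0,0,0, 0,0,0,0,0,0,0, 0,0,0,0,0,0,0, 0,0,0,0,0,0,0, 0,0,0,0,0,0,0, 0,0,0,0,0,0,0, 0,0,0,0,0,0,0]'
python3 -c "
from h import *
show()"
python3 -m inch '[0,0,-2,0,0,0,0, 0,0,-2,0,0,0,0, 0,0,-2,0,0,0,0, 0,2,-2,0,0,0,0, 0,4,-5,0,0,0,0, 0,2,-20,0,0,0,0, 0,0,-40,0,0,0,0, 0,0,-40,0,0,0,0]'
python3 -m inch '[30,0,-40,0,0,0,0, 40,0,-20,0,0,0,0, 40,0,0,0,0,0,0, 40,0,0,0,0,0,0, 0,0,0,0,0,0,0, 0,0,0,0,0,0,0, 0,0,0,0,0,0,0, 0,0,0,0,0,0,0]'
python3 - <<'E'
from h import *
import cv2
show()
cv2.imwrite("pics/top3.png",cv2.resize(viewer.read_camera("top")[180:330,230:430,::-1],(800,600)))
E
```

```text
time: 11.5
tool_pos: [0.5878, -0.0196, 0.1871]
tcp_rot: [-0.066, 3.138, 0.011]
wrist_force: [-0.6, 11.6, 6.3]
width: -0.001
grip_force: 7.8
t 11.5 unit xyz mm -84.3 14.5 187.1 F [-0.6 11.6  6.3] w -0.0
yaw err deg -0.06 toolz [ 0.002  0.007 -1.   ]
time: 12.3
tool_pos: [0.5857, -0.016, 0.299]
tcp_rot: [0.066, -3.138, 0.001]
wrist_force: [0.7, -0.3, 1.1]
width: 0.002
grip_force: 0.0
time: 13.1
tool_pos: [0.4376, -0.0222, 0.359]
tcp_rot: [0.066, -3.14, 0.0]
wrist_force: [1.1, 0.4, 0.4]
width: 0.001
grip_force: 0.0
t 13.1 unit xyz mm -234.5 18.4 359.0 F [1.1 0.4 0.4] w 0.0
yaw err deg -0.05 toolz [-0.001 -0.    -1.   ]
```

View pics/top3.png

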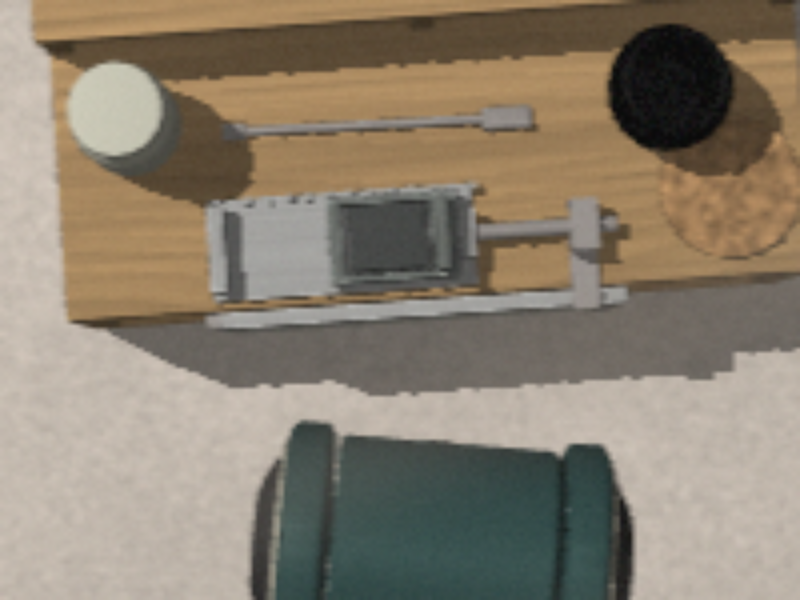

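The rod passes through the staple: its tip is at (618,222), about 19 mm beyond the staple centre. The door is shut and nothing else has moved.

```bash
python3 -c "
from workcell import job
print(job.finish_job())"
```

```text
the job is handed in; nothing more can be done
None
```

The door is shut and bolted: the carriage is at its end stop with the rod through the staple, the hand is clear, and the job is handed in (no verdict came back). I did not see or measure the button coming back up; I take it that it sprang up when I lifted off at the stop.

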